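# Change over the sauce bottles

## Robot

A 7-joint arm with a two-finger parallel gripper is mounted at the origin on a cart in front of the work surface, level with it; the furniture and walls round the work are solid. World frame = base frame: x ahead of the robot, y to its left, z up, the work surface at z = 0. Lengths are in m, angles in rad, forces in N, time in s.
With the tool pointing down it reaches from about 0.4 to 0.85 m from the base axis. Payload 10.4 kg.
Tool frame: the origin (TCP) lies at the very end of the fingers, on their centre line; the grasp point (between the pads) lies 19 mm behind it (r.pinch_z is the distance from the TCP to the grasp point, in m); z points along the fingers, y is the line along which they close (so a half turn about z gives the same grasp; the last joint's range is limited). The gripper opens to 87 mm and grips with 3 to 60 N. Pads are 19 mm wide; open, the fingers measure 117 mm over their backs; the gripper's body (75 mm by 190 mm) begins 51 mm behind the grasp point.
Start: joints at [-1.179, 0.332, -0.065, 1.46, 0.022, 1.35, -0.088], TCP at [0.252, 0.572, 0.196] pointing down, gripper open.
Joint ranges: [-2.6, 2.6], [-0.5, 2.12], [-1.47, 1.34], [0.16, 2.42], [-1.27, 4.41], [0.06, 2.06], [-2.6, 2.6]. Speed limits (rad/s): [2.22, 2.22, 2.79, 2.79, 3.14, 3.14, 3.14].

## Interface

Orientations are given as a unit quaternion [x, y, z, w].
In Python, from bench import r, camera gives the robot as it stands. The module is installed in compiled form; this text tells all that it offers.
- The arm moves only by the shell command python3 -m pendant 'ROWS' [FORCE]. ROWS is JSON, a list of rows, each an object with "dp": the shift along the tool's x, y, z as a fraction of full scale, a list of three; "rotation": the turn, a rotation vector about the tool's x, y, z as a fraction of full scale, a list of three; "jaw": the opening, from 0 (shut) to 1 (fully open). A call has 1 to 8 rows; each row is the pose to reach, as a shift and turn from the pose commanded when the call began, along the tool's axes at that moment, turning the shorter way round; what a row does not reach only later rows make up. Full scale, the value 1, is 0.15 m for a shift and 2 pi rad for a turn. A row lasts 1/8 s, in which the tool goes at most 62.5 mm and 10.7 degrees, less where a joint would pass 70% of its speed; a pose out of reach is approached as far as the arm can. A call with a number of a shift or a turn outside -1 to 1 is refused whole. A call with a gripper value outside its range is refused whole. The fingers move at their own pace and stop on an object; FORCE is the grip in N (left out, the last holds). Time passes only in rows, so rows that repeat a pose let the fingers close. It gives the time, the measured TCP pose, the force, the opening and the grip force at its end, in the units of the state.
- r.read_state(): the state, without advancing time (a new reading comes with each control period).
- camera(name): name is "side" or "top"; returns a dict with "image" (400x640x3 uint8, red, green, blue), "z_map" (400x640 float32, m along the optical axis (not along the pixel's ray), 0 where there is no reading), "mtx" (3x3 intrinsics, pixels), "T" (4x4, takes a point from camera to world coordinates). Camera axes: x right, y down, z forward; pixel columns grow to the right and rows downward; lengths in m; the calibration is good to about 2 mm. A picture is of the moment at which its call begins.
- r.close_job(): hands the job in; it is judged then, once.
The state is a dict: "time": time; "joint_positions": joint angles; "joint_vel": joint speeds; "joint_torque": joint torques, N m; "ee_pos": TCP position; "eef_rot": TCP orientation; "ft_force": force on the tool from outside, world axes, zero at the start; "torque": the same for the moment, N m; "width": finger opening in m; "grip_force": force on a finger pad.
Only numpy, scipy, OpenCV 4.12 (cv2) and the standard library are available. Lean on these libraries where they do the work, as an engineer would, in place of code of your own. Each camera call takes 0.05 s, during which the arm holds its last target. There are 200 camera calls.

## Task

I am done with the mustard and the chilli sauce comes next. Snap the yellow bottle's raised spout fully down so that it is shut before you lift the bottle, then set the bottle down (do not drop it) upright in the oak tray. Also pull the red bottle's spout fully up so that it is open, keeping that bottle standing where it is, and do not disturb the other things.

Things in the scene. Friction and masses are not known exactly. Their poses are not given: they have to be found in the camera images.
- yellow_bottle: yellow squeeze bottle, nearly empty (0.16 to 0.28 kg), on the worktop, spout up. Round, 62 mm diameter up to 98 mm high; above it a shoulder narrows to a ribbed white collar, 38 mm diameter, 116 to 134 mm above the foot (easily held from above, spout between the fingers). The spout slides on a 14 mm white stem over the collar. Origin: centre of the underside, z up the bottle; yaw does not matter.
- red_bottle: red squeeze bottle of exactly the same shape, full and heavy (0.58 to 0.78 kg), standing on the worktop with its spout down (shut). Its weight (over 5.5 N) holds it down while the spout is pulled up. Origin and axes as for the yellow bottle.
- yellow_spout (a joint): height of the yellow spout above shut, in m: 0 = fully down, shut; 0.010 = fully up, open. It slides along the bottle's axis and snaps over centre: about 3 N moves it out of either end position, past half way (5 mm) it jumps to the other end by itself; hard stop at each end. Lifting the bottle by its spout may pull it open: hold the collar.
- red_spout (a joint): the same for the red bottle's spout: 0 = fully down, shut; 0.010 = fully up, open; about 3 N to pull it out of the shut position; hard stops at both ends.
- yellow_spout_top (a point): centre of the yellow spout's top face. Spout: yellow, round, 22 mm tall, 22 mm diameter at foot and flared lip (waist 19 mm). Its top is 157 mm above the bottle's underside when shut, 167 mm when open. When shut its foot is 1 mm above the 38 mm collar, so it can be pinched from above with the fingertips just over the collar.
- red_spout_top (a point): centre of the top face of the red spout, same sizes as the yellow one.
- season_tray: low oak tray, 400 x 150 mm, fixed in place. Origin: centre of its underside; its x axis runs along its length, y across, z up. Inner floor 8 mm above the worktop, inside 386 x 136 mm; rims 22 to 26 mm high, 7 mm thick. Jars and a tall oil bottle stand in the half toward its -x end; the half toward its +x end (tray x from +0.02 to +0.19 m) is empty.
- oil_bottle: tall glass oil bottle with green cap, 61 mm wide, 271 mm high, in the tray near its -x end. Leave alone. Origin: centre of underside.
- honey_jar: jar with a red lid, 66 mm wide, 85 mm high, in the tray. Leave alone. Origin: centre of underside.
- salt_shaker: glass salt shaker, 44 mm wide, 90 mm high, in the tray. Leave alone. Origin: centre of underside.
- spice0: spice jar with a red lid, 45 mm wide, 106 mm high, in the tray near its middle. Leave alone. Origin: centre of underside.
- spice1: another such spice jar, in the tray near its middle. Leave alone. Origin: centre of underside.
- kitchen_timer: cream round kitchen timer, 64 mm wide, 58 mm high, on the worktop. Leave alone. Origin: centre of underside.

How it is judged:
By the outcome, as a careful person would: the job done as asked, in the order asked, and still so for the second after the job is handed in, with the robot touching nothing.
It also fails if it takes over 58 s, if anything falls off the work surface, if the arm or the gripper's body presses on something with over 40 N, if the wrist force passes 120 N, or if a joint passes its speed limit or range.

## Working session

There is one attempt and no reset: what is moved stays moved. The work goes in short steps, Python scripts to look and compute and a shell command to move; the robot and the scene stay as the last step left them, time stands still between calls to the robot, and variables do not carry over. Pictures are saved under pics/ and viewed, at most 10 in all, crops included, and the job is handed in when it is done.

```bash
mkdir -p pics; python3 - <<'E'
from bench import r,camera
import cv2,numpy as np
for n in("top","side"):
    c=camera(n); cv2.imwrite(f"pics/{n}0.png",c["image"][...,::-1]); np.savez(f"{n}0.npz",**c)
    print(n,c["mtx"].round(1).tolist(),c["T"].round(3).tolist())
print(r.read_state(),r.pinch_z)
E
```

```text
top [[500.9, 0.0, 326.9], [0.0, 500.9, 192.6], [0.0, 0.0, 1.0]] [[-0.017, -0.988, 0.156, 0.369], [-1.0, 0.019, 0.01, 0.012], [-0.013, -0.156, -0.988, 1.147], [0.0, 0.0, 0.0, 1.0]]
side [[458.4, 0.0, 319.2], [0.0, 458.4, 198.5], [0.0, 0.0, 1.0]] [[-0.99, -0.085, 0.111, 0.431], [-0.139, 0.687, -0.713, 0.758], [-0.015, -0.722, -0.692, 0.838], [0.0, 0.0, 0.0, 1.0]]
{'time': 0.1, 'joint_positions': array([-1.17858427,  0.33279999, -0.06470679,  1.46084459,  0.02165776,
        1.34985538, -0.08848599]), 'joint_vel': array([ 1.63502006e-03,  1.53697322e-04, -8.43382022e-05, -2.88289131e-03,
        2.76433037e-03, -1.35555246e-03, -5.78584720e-06]), 'joint_torque': array([ 1.25560637e-03, -6.24541354e+01,  2.46653898e-02, -3.90718853e+01,
       -6.13678806e-02,  3.65566649e-02,  5.67198947e-05]), 'ee_pos': array([0.25176112, 0.57166033, 0.19484505]), 'eef_rot': array([ 2.05896706e-01,  9.78573544e-01, -6.00984613e-04, -7.20287063e-05]), 'ft_force': array([-1.4846499 , -0.22768054,  0.07171338]), 'torque': array([ 0.01167753, -0.03930956,  0.02342728]), 'grip_force': 0.0, 'width': 0.08696767129454676} 0.0187
```

View pics/top0.png

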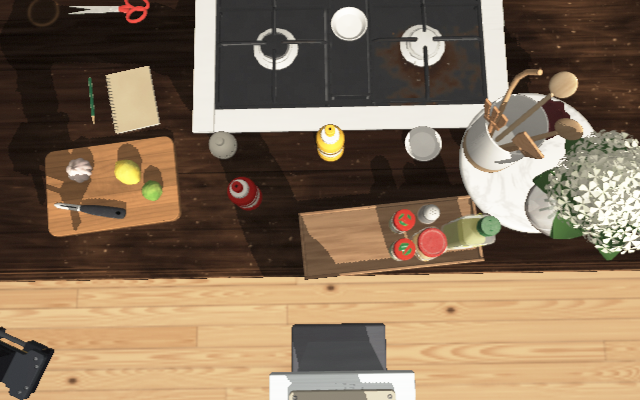

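View pics/side0.png

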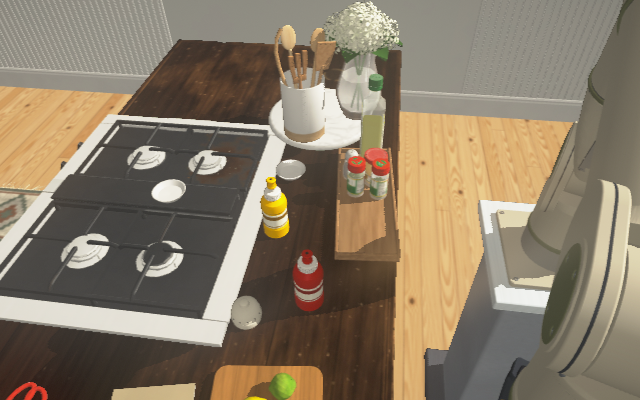

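The top view shows the yellow bottle at (330,142) with its spout near (327,129), the red bottle at (244,192), the timer at (223,145), and the tray's empty half at px 300–390, rows 210–275. In the side view the yellow spout is at (270,184) and the red one at (307,257).

```bash
cat > h.py <<'E'
import numpy as np,cv2
def pts(c):
    z=c["z_map"];v,u=np.indices(z.shape);K=c["mtx"]
    P=np.stack([(u-K[0,2])/K[0,0]*z,(v-K[1,2])/K[1,1]*z,z],-1)
    W=P@c["T"][:3,:3].T+c["T"][:3,3]; W[z==0]=np.nan; return W
def masks(c):
    h=cv2.cvtColor(c["image"],cv2.COLOR_RGB2HSV);H,S,V=cv2.split(h)
    return {"yellow":(H>19)&(H<33)&(S>190)&(V>90),"red":((H<6)|(H>172))&(S>170)&(V>50)}
E
python3 - <<'E'
import numpy as np
from h import *
box={"top":{"yellow":(305,360,115,170),"red":(220,270,170,215)},"side":{"yellow":(255,295,170,245),"red":(285,330,245,315)}}
for n in("top","side"):
    c=dict(np.load(n+"0.npz"));W=pts(c);M=masks(c)
    for k,b in box[n].items():
        m=np.zeros(W.shape[:2],bool);m[b[2]:b[3],b[0]:b[1]]=1;m&=M[k]
        p=W[m];p=p[~np.isnan(p[:,0])]
        print(n,k,m.sum(),"zmax",np.sort(p[:,2])[-8:].round(3))
        for lo,hi in((.03,.09),(.138,.152),(.15,.18)):
            q=p[(p[:,2]>lo)&(p[:,2]<hi)]
            if len(q)>5: 
                print(lo,len(q),"med",np.median(q,0).round(4),"min",q.min(0).round(3),"max",q.max(0).round(3))
            if len(q)>30 and lo<.1:
                A=np.c_[2*q[:,:2],np.ones(len(q))];s=np.linalg.lstsq(A,(q[:,:2]**2).sum(1),rcond=None)[0];print(" circ",s[:2].round(4),np.sqrt(s[2]+s[0]**2+s[1]**2).round(4))
    if n=="top":
        for uv in((299,213),(305,278),(485,261),(477,198),(345,240),(223,145),(423,143),(250,240),(330,115)): print(uv,W[uv[1],uv[0]].round(3))
        # everything in the region
E
```

```text
top yellow 4 zmax [0.104 0.108 0.108 0.111]
top red 513 zmax [0.158 0.159 0.159 0.159 0.159 0.159 0.159 0.16 ]
0.03 18 med [0.5194 0.1861 0.0328] min [0.513 0.176 0.03 ] max [0.553 0.219 0.09 ]
0.138 13 med [0.5363 0.1992 0.1398] min [0.532 0.195 0.138] max [0.547 0.205 0.152]
0.15 72 med [0.5415 0.204  0.1564] min [0.532 0.195 0.152] max [0.55  0.213 0.16 ]
(299, 213) [0.501 0.087 0.019]
(305, 278) [0.356 0.075 0.026]
(485, 261) [ 0.386 -0.331 -0.001]
(477, 198) [ 0.524 -0.309  0.047]
(345, 240) [ 0.439 -0.016  0.007]
(223, 145) [0.656 0.257 0.045]
(423, 143) [ 0.662 -0.204  0.004]
(250, 240) [0.443 0.201 0.001]
(330, 115) [0.733 0.013 0.01 ]
side yellow 696 zmax [0.168 0.168 0.168 0.169 0.169 0.17  0.17  0.17 ]
0.03 96 med [0.6429 0.0433 0.0363] min [0.624 0.012 0.03 ] max [0.679 0.049 0.09 ]
 circ [0.654  0.0187] 0.0285
0.138 17 med [0.651  0.0241 0.1483] min [0.644 0.012 0.145] max [0.663 0.027 0.152]
0.15 86 med [0.6532 0.023  0.1648] min [0.644 0.007 0.15 ] max [0.665 0.031 0.17 ]
side red 818 zmax [0.158 0.159 0.159 0.159 0.159 0.159 0.159 0.16 ]
0.03 93 med [0.538  0.2344 0.0336] min [0.513 0.207 0.03 ] max [0.567 0.24  0.09 ]
 circ [0.5429 0.2084] 0.0291
0.138 39 med [0.5421 0.2154 0.1432] min [0.534 0.21  0.139] max [0.55 0.22 0.15]
0.15 75 med [0.5418 0.2104 0.157 ] min [0.533 0.2   0.15 ] max [0.553 0.22  0.16 ]
```

```bash
python3 - <<'E'
import cv2,numpy as np
t=cv2.imread("pics/top0.png");s=cv2.imread("pics/side0.png")
f=lambda i:cv2.resize(i,(400,300),interpolation=cv2.INTER_NEAREST)
cv2.imwrite("pics/crop0.png",np.vstack([np.hstack([f(t[110:170,300:380]),f(t[165:225,210:290])]),np.hstack([f(s[170:245,235:335]),f(s[245:320,260:360])])]))
E
```

```text
(no output)
```

View pics/crop0.png

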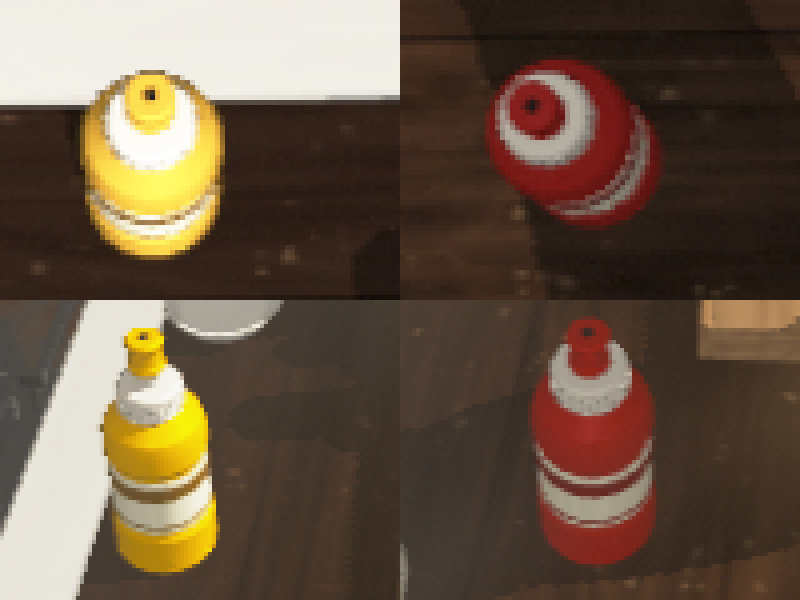

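```bash
cat >> h.py <<'E'
def cast(c,u,v,z):
    K,T=c["mtx"],c["T"];d=T[:3,:3]@np.array([(u-K[0,2])/K[0,0],(v-K[1,2])/K[1,1],1]);o=T[:3,3]
    return (o+d*(z-o[2])/d[2])[:2]
def go(x,y,z):
    from bench import r
    from scipy.spatial.transform import Rotation as R
    s=r.read_state();d=np.array([x,y,z])-s["ee_pos"]
    print("dp",(R.from_quat(s["eef_rot"]).inv().apply(d)/.15).round(3),"ee",s["ee_pos"].round(4),"F",s["ft_force"].round(1),"w",round(s["width"],4),"g",s["grip_force"],"t",s["time"])
E
python3 - <<'E'
import numpy as np
from h import *
t=dict(np.load("top0.npz"));s=dict(np.load("side0.npz"))
print("Y",cast(t,329.5,128.5,.167).round(4),cast(s,271,179.8,.167).round(4))
print("R",cast(t,236,185.3,.157).round(4),cast(s,306.8,255.3,.157).round(4))
for n,z in(("299,213",.024),("305,278",.024),("484,261",.024),("478,198",.024)): print("tray",n,cast(t,*map(float,n.split(",")),z).round(4))
W=pts(t)
for n,uv in dict(sp0=(404,220),sp1=(403,249),salt=(429,213),honey=(431,242)).items(): print(n,W[uv[1],uv[0]].round(3))
# tray floor extents from depth
m=np.zeros(W.shape[:2],bool);m[200:285,290:395]=1
q=W[m&(W[...,2]>.0055)&(W[...,2]<.0105)]; print(len(q)); print(q.min(0).round(3),q.max(0).round(3), cv2.minAreaRect(q[:,:2].astype(np.float32)))
go(0.65,0.02,.25)
E
```

```text
Y [0.6543 0.0142] [0.6531 0.0203]
R [0.5432 0.2043] [0.5422 0.2137]
tray 299,213 [0.5004 0.087 ]
tray 305,278 [0.3555 0.0749]
tray 484,261 [ 0.3859 -0.3218]
tray 478,198 [ 0.5269 -0.3176]
sp0 [ 0.471 -0.136  0.116]
sp1 [ 0.412 -0.132  0.113]
salt [ 0.487 -0.192  0.095]
honey [ 0.426 -0.193  0.096]
4006
[ 0.36  -0.13   0.006] [0.53  0.109 0.01 ] ((0.4419471025466919, -0.008569158613681793), (0.2369060069322586, 0.17055760324001312), 87.89886474609375)
dp [-3.912 -2.296 -0.365] ee [0.2518 0.5717 0.1948] F [-1.5 -0.2  0.1] w 0.087 g 0.0 t 0.1
```

```bash
python3 -m pendant '[{"dp":[-0.3,-0.2,-0.37],"rotation":[0,0,0],"jaw":0},{"dp":[-1,-0.58,-0.37],"rotation":[0,0,0],"jaw":0},{"dp":[-1,-0.58,-0.37],"rotation":[0,0,0],"jaw":0},{"dp":[-1,-0.58,-0.37],"rotation":[0,0,0],"jaw":0}]' 10
python3 -m pendant '[{"dp":[-1,-0.58,0],"rotation":[0,0,0],"jaw":0},{"dp":[-1,-0.58,0],"rotation":[0,0,0],"jaw":0},{"dp":[-1,-0.58,0],"rotation":[0,0,0],"jaw":0}]'
python3 -m pendant '[{"dp":[-1,-0.58,0],"rotation":[0,0,0],"jaw":0},{"dp":[-1,-0.58,0],"rotation":[0,0,0],"jaw":0},{"dp":[-1,-0.58,0],"rotation":[0,0,0],"jaw":0},{"dp":[-1,-0.58,0],"rotation":[0,0,0],"jaw":0}]'
python3 -c "
from h import go;go(.6535,.0175,.22)"
```

```text
time: 0.6
ee_pos: [0.3581, 0.4278, 0.2517]
eef_rot: [0.21, 0.978, 0.0, 0.001]
ft_force: [0.4, 0.4, -0.4]
width: 0.0551
grip_force: 0.0
time: 0.98
ee_pos: [0.4572, 0.29, 0.2508]
eef_rot: [0.206, 0.978, -0.0, -0.0]
ft_force: [0.3, 0.1, -0.8]
width: 0.025
grip_force: 0.0
time: 1.48
ee_pos: [0.56, 0.148, 0.2504]
eef_rot: [0.209, 0.978, -0.001, 0.0]
ft_force: [-0.5, 0.1, -0.1]
width: 0.0003
grip_force: 0.0
dp [-0.924 -0.539  0.204] ee [0.56   0.148  0.2504] F [-0.5  0.1 -0.1] w 0.0003 g 0.0 t 1.475
```

```bash
python3 -m pendant '[{"dp":[-0.925,-0.54,0.2],"rotation":[0,0,0],"jaw":0},{"dp":[-0.925,-0.54,0.2],"rotation":[0,0,0],"jaw":0},{"dp":[-0.925,-0.54,0.2],"rotation":[0,0,0],"jaw":0},{"dp":[-0.925,-0.54,0.2],"rotation":[0,0,0],"jaw":0},{"dp":[-0.925,-0.54,0.2],"rotation":[0,0,0],"jaw":0}]'
python3 - <<'E'
import cv2,numpy as np
from bench import camera
from h import *
go(.6535,.0175,.178)
t=camera("top");s=camera("side")
f=lambda i:cv2.resize(i[...,::-1],(400,400),interpolation=cv2.INTER_NEAREST)
cv2.imwrite("pics/pre.png",np.hstack([f(t["image"][90:170,290:370]),f(s["image"][160:240,235:315])]))
E
```

```text
time: 2.1
ee_pos: [0.6525, 0.024, 0.2206]
eef_rot: [0.205, 0.979, 0.0, -0.001]
ft_force: [-0.9, -0.3, -0.1]
width: 0.0004
grip_force: 0.0
dp [-0.024 -0.037  0.284] ee [0.6525 0.024  0.2206] F [-0.9 -0.3 -0.1] w 0.0004 g 0.0 t 2.1
```

View pics/pre.png

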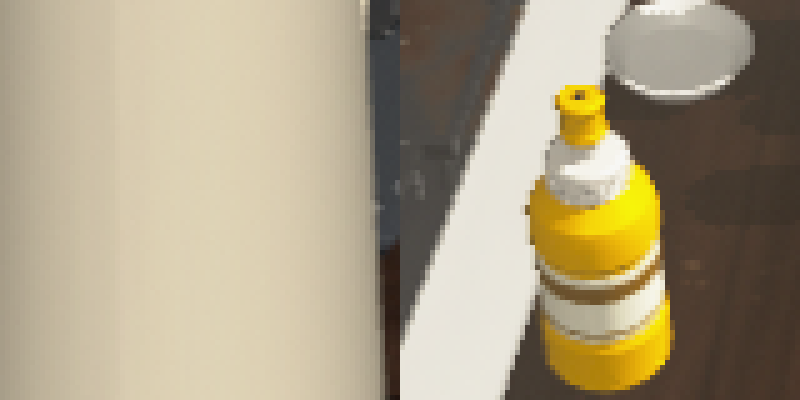

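The top view is covered by the arm. The side view shows the open spout at crop (578,98), which is image (271,180), with the gripper still above the crop.

```bash
python3 -m pendant '[{"dp":[0,0,0.27],"rotation":[0,0,0],"jaw":0},{"dp":[0,0,0.27],"rotation":[0,0,0],"jaw":0},{"dp":[0,0,0.27],"rotation":[0,0,0],"jaw":0},{"dp":[0,0,0.27],"rotation":[0,0,0],"jaw":0}]'
python3 - <<'E'
import cv2,numpy as np
from bench import camera
from h import *
go(.6535,.0175,.164)
s=camera("side"); K,T=s["mtx"],s["T"]
from bench import r
e=r.read_state()["ee_pos"];p=T[:3,:3].T@(e-T[:3,3]);print("tip px",K[:2,0][0]*p[0]/p[2]+K[0,2],K[1,1]*p[1]/p[2]+K[1,2])
cv2.imwrite("pics/pre2.png",cv2.resize(s["image"][120:240,215:335,::-1],(600,600),interpolation=cv2.INTER_NEAREST))
E
```

```text
time: 2.7
ee_pos: [0.6536, 0.0221, 0.1823]
eef_rot: [0.206, 0.979, 0.0, 0.001]
ft_force: [-0.5, 0.7, 0.4]
width: 0.0006
grip_force: 0.0
dp [-0.011 -0.028  0.122] ee [0.6536 0.0221 0.1823] F [-0.5  0.7  0.4] w 0.0006 g 0.0 t 2.7
tip px 270.06864660771436 175.11796341700742
```

View pics/pre2.png

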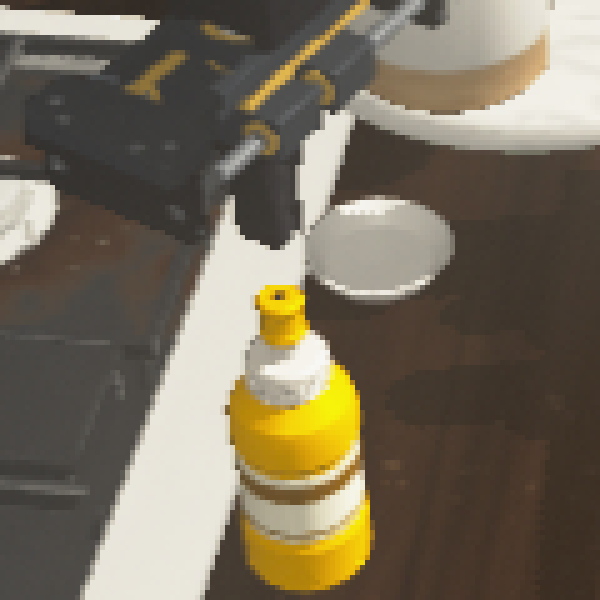

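The closed fingertips end at crop (275,247), which is image (270,169), and the spout hole is at crop (280,295), which is image (271,179). I'll check the fingertip position using depth.

```bash
python3 - <<'E'
import numpy as np
from bench import camera
from h import *
go(.6535,.0175,.164)
s=camera("side");W=pts(s)
for v in range(158,190,2): print(v,[tuple(W[v,u].round(3)) for u in (263,267,270,273,276)])
E
```

```text
dp [-0.012 -0.027  0.12 ] ee [0.6535 0.0219 0.1821] F [ 0.2 -0.2 -0.3] w 0.0004 g 0.0 t 2.75
158 [(np.float64(0.661), np.float64(0.032), np.float64(0.237)), (np.float64(0.651), np.float64(0.038), np.float64(0.243)), (np.float64(0.646), np.float64(0.033), np.float64(0.24)), (np.float64(0.642), np.float64(0.023), np.float64(0.232)), (np.float64(0.71), np.float64(-0.244), np.float64(0.013))]
160 [(np.float64(0.662), np.float64(0.031), np.float64(0.231)), (np.float64(0.652), np.float64(0.036), np.float64(0.236)), (np.float64(0.646), np.float64(0.034), np.float64(0.235)), (np.float64(0.643), np.float64(0.023), np.float64(0.226)), (np.float64(0.709), np.float64(-0.237), np.float64(0.011))]
162 [(np.float64(0.663), np.float64(0.03), np.float64(0.224)), (np.float64(0.653), np.float64(0.034), np.float64(0.229)), (np.float64(0.646), np.float64(0.037), np.float64(0.232)), (np.float64(0.643), np.float64(0.025), np.float64(0.222)), (np.float64(0.707), np.float64(-0.228), np.float64(0.011))]
164 [(np.float64(0.665), np.float64(0.027), np.float64(0.217)), (np.float64(0.654), np.float64(0.034), np.f
[... 3117 characters left out ...]
8), np.float64(0.024), np.float64(0.159)), (np.float64(0.645), np.float64(0.014), np.float64(0.15))]
186 [(np.float64(0.72), np.float64(-0.12), np.float64(0.014)), (np.float64(0.663), np.float64(0.022), np.float64(0.149)), (np.float64(0.655), np.float64(0.026), np.float64(0.154)), (np.float64(0.649), np.float64(0.026), np.float64(0.154)), (np.float64(0.644), np.float64(0.017), np.float64(0.147))]
188 [(np.float64(0.719), np.float64(-0.116), np.float64(0.011)), (np.float64(0.666), np.float64(0.016), np.float64(0.137)), (np.float64(0.656), np.float64(0.027), np.float64(0.148)), (np.float64(0.649), np.float64(0.025), np.float64(0.147)), (np.float64(0.647), np.float64(0.008), np.float64(0.132))]
```

The depth data suggests the tips may sit higher than the TCP, so I'll descend in guarded steps.

```bash
python3 -m pendant '[{"dp":[-0.01,-0.02,0.08],"rotation":[0,0,0],"jaw":0},{"dp":[-0.01,-0.02,0.08],"rotation":[0,0,0],"jaw":0},{"dp":[-0.01,-0.02,0.08],"rotation":[0,0,0],"jaw":0}]'
python3 -m pendant '[{"dp":[0,0,0.02],"rotation":[0,0,0],"jaw":0},{"dp":[0,0,0.04],"rotation":[0,0,0],"jaw":0},{"dp":[0,0,0.04],"rotation":[0,0,0],"jaw":0}]'
python3 - <<'E'
import cv2
from bench import camera
s=camera("side");cv2.imwrite("pics/pre3.png",cv2.resize(s["image"][130:220,225:315,::-1],(450,450),interpolation=cv2.INTER_NEAREST))
E
```

```text
time: 3.18
ee_pos: [0.6529, 0.0183, 0.1683]
eef_rot: [0.206, 0.979, -0.0, -0.0]
ft_force: [-0.5, 0.1, 0.1]
width: 0.0006
grip_force: 0.0
time: 3.55
ee_pos: [0.6528, 0.0185, 0.1622]
eef_rot: [0.206, 0.979, -0.0, -0.0]
ft_force: [0.2, 0.0, 0.2]
width: 0.0005
grip_force: 0.0
```

View pics/pre3.png

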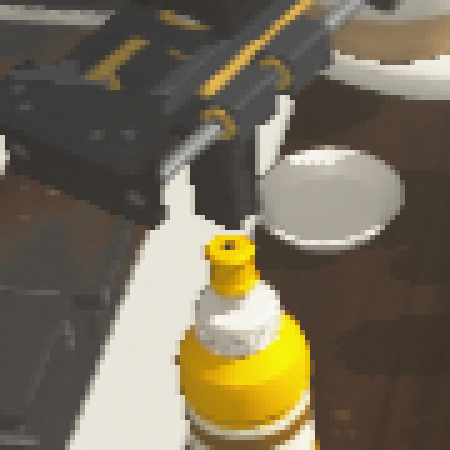

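The fingertip's lower end (crop 225,225) is still just above the spout (crop 232,245), so there's no contact yet. I'll continue down.

```bash
for i in 1; do python3 -m pendant '[{"dp":[0,0,0.03],"rotation":[0,0,0],"jaw":0},{"dp":[0,0,0.05],"rotation":[0,0,0],"jaw":0},{"dp":[0,0,0.05],"rotation":[0,0,0],"jaw":0}]' | grep -E "ee_pos|ft"; done
python3 - <<'E'
from bench import camera
from h import *
go(.6535,.0175,.15)
s=camera("side");W=pts(s)
for v in range(172,190): print(v,[W[v,u].round(3).tolist()+s["image"][v,u].tolist() for u in (268,271)])
E
```

```text
ee_pos: [0.6528, 0.0185, 0.1546]
ft_force: [-0.0, -0.2, -0.7]
dp [-0.007 -0.004  0.031] ee [0.6528 0.0185 0.1546] F [-0.  -0.2 -0.7] w 0.0005 g 0.0 t 3.975
172 [[0.655, 0.03, 0.198, 59, 56, 50], [0.647, 0.033, 0.201, 60, 56, 52]]
173 [[0.656, 0.027, 0.193, 59, 56, 51], [0.648, 0.031, 0.196, 61, 57, 53]]
174 [[0.655, 0.03, 0.192, 60, 55, 50], [0.648, 0.032, 0.195, 60, 56, 51]]
175 [[0.656, 0.03, 0.189, 59, 55, 50], [0.648, 0.032, 0.191, 61, 56, 52]]
176 [[0.657, 0.027, 0.184, 60, 55, 51], [0.649, 0.029, 0.186, 62, 56, 52]]
177 [[0.662, 0.012, 0.167, 218, 177, 10], [0.65, 0.029, 0.183, 61, 56, 52]]
178 [[0.661, 0.014, 0.166, 245, 212, 10], [0.654, 0.016, 0.168, 65, 57, 52]]
179 [[0.661, 0.018, 0.166, 243, 201, 10], [0.653, 0.019, 0.168, 151, 111, 35]]
180 [[0.659, 0.022, 0.167, 221, 164, 10], [0.653, 0.02, 0.166, 245, 214, 10]]
181 [[0.659, 0.026, 0.168, 242, 197, 10], [0.653, 0.023, 0.166, 246, 215, 10]]
182 [[0.659, 0.025, 0.164, 196, 145, 10], [0.652, 0.026, 0.166, 244, 206, 10]]
183 [[0.66, 0.024, 0.16, 157, 119, 23], [0.652, 0.028, 0.164, 187, 138, 10]]
184 [[0.66, 0.025, 0.158, 169, 126, 10], [0.653, 0.026, 0.16, 173, 129, 10]]
185 [[0.659, 0.027, 0.157, 168, 126, 15], [0.653, 0.026, 0.156, 189, 140, 10]]
186 [[0.661, 0.023, 0.151, 168, 125, 14], [0.653, 0.026, 0.153, 196, 144, 10]]
187 [[0.661, 0.025, 0.149, 185, 137, 10], [0.653, 0.026, 0.15, 218, 161, 10]]
188 [[0.66, 0.027, 0.148, 166, 131, 46], [0.653, 0.029, 0.15, 221, 164, 10]]
189 [[0.664, 0.016, 0.134, 166, 157, 137], [0.653, 0.028, 0.147, 180, 152, 91]]
```

```bash
python3 -m pendant '[{"dp":[0,0,0.03],"rotation":[0,0,0],"jaw":0},{"dp":[0,0,0.05],"rotation":[0,0,0],"jaw":0},{"dp":[0,0,0.05],"rotation":[0,0,0],"jaw":0}]' | grep -E "ee_pos|ft"
python3 -m pendant '[{"dp":[0,0,0.03],"rotation":[0,0,0],"jaw":0},{"dp":[0,0,0.03],"rotation":[0,0,0],"jaw":0}]' | grep -E "ee_pos|ft"
python3 -m pendant '[{"dp":[0,0,0.02],"rotation":[0,0,0],"jaw":0},{"dp":[0,0,0.02],"rotation":[0,0,0],"jaw":0}]' | grep -E "ee_pos|ft"
```

```text
ee_pos: [0.6528, 0.0184, 0.1471]
ft_force: [0.1, 0.2, 0.5]
ee_pos: [0.6528, 0.0184, 0.1426]
ft_force: [-1.0, 0.4, -0.1]
ee_pos: [0.6531, 0.0184, 0.14]
ft_force: [0.1, -0.1, 1.8]
```

Contact is at TCP z≈0.140, so the tips are about 27 mm above the reported TCP. Now I'll press through the snap.

```bash
for s in a; do python3 -m pendant '[{"dp":[0,0,0.02],"rotation":[0,0,0],"jaw":0},{"dp":[0,0,0.03],"rotation":[0,0,0],"jaw":0}]' | grep -E "ee_pos|ft"
python3 -m pendant '[{"dp":[0,0,0.02],"rotation":[0,0,0],"jaw":0},{"dp":[0,0,0.02],"rotation":[0,0,0],"jaw":0}]' | grep -E "ee_pos|ft"; done
python3 - <<'E'
from bench import camera
from h import *
go(.6535,.0175,.13)
s=camera("side");W=pts(s)
for v in range(176,192): print(v,[W[v,u].round(3).tolist()+s["image"][v,u].tolist() for u in (268,271)])
E
```

```text
ee_pos: [0.653, 0.0184, 0.1353]
ft_force: [0.5, -1.3, -0.5]
ee_pos: [0.6527, 0.0184, 0.1319]
ft_force: [-0.8, 0.1, -0.8]
dp [-0.008 -0.004  0.013] ee [0.6527 0.0184 0.1319] F [-0.8  0.1 -0.8] w 0.0007 g 0.0 t 5.4
176 [[0.655, 0.032, 0.188, 57, 53, 48], [0.648, 0.035, 0.191, 61, 56, 53]]
177 [[0.656, 0.029, 0.183, 58, 54, 49], [0.648, 0.035, 0.188, 60, 57, 52]]
178 [[0.657, 0.028, 0.179, 58, 54, 50], [0.649, 0.032, 0.183, 58, 54, 51]]
179 [[0.657, 0.031, 0.178, 58, 54, 49], [0.649, 0.032, 0.18, 58, 54, 49]]
180 [[0.657, 0.029, 0.174, 58, 54, 50], [0.651, 0.029, 0.174, 58, 54, 48]]
181 [[0.659, 0.025, 0.167, 59, 55, 50], [0.651, 0.029, 0.171, 59, 55, 50]]
182 [[0.658, 0.027, 0.166, 59, 55, 50], [0.649, 0.035, 0.174, 59, 54, 49]]
183 [[0.659, 0.028, 0.164, 60, 55, 50], [0.651, 0.029, 0.166, 60, 55, 51]]
184 [[0.661, 0.022, 0.156, 101, 81, 44], [0.651, 0.033, 0.166, 60, 55, 50]]
185 [[0.66, 0.024, 0.154, 184, 136, 10], [0.652, 0.028, 0.158, 78, 68, 49]]
186 [[0.66, 0.027, 0.154, 164, 122, 16], [0.652, 0.03, 0.157, 169, 125, 10]]
187 [[0.661, 0.024, 0.148, 163, 122, 16], [0.654, 0.025, 0.149, 152, 115, 23]]
188 [[0.661, 0.024, 0.145, 164, 122, 16], [0.654, 0.025, 0.146, 181, 134, 10]]
189 [[0.661, 0.025, 0.142, 167, 124, 12], [0.653, 0.028, 0.147, 185, 136, 10]]
190 [[0.662, 0.024, 0.139, 181, 134, 10], [0.654, 0.027, 0.142, 194, 143, 10]]
191 [[0.662, 0.023, 0.135, 167, 136, 74], [0.654, 0.027, 0.14, 230, 176, 10]]
```

```bash
python3 -m pendant '[{"dp":[0,0,0.02],"rotation":[0,0,0],"jaw":0},{"dp":[0,0,0.02],"rotation":[0,0,0],"jaw":0}]' | grep -E "ee_pos|ft"
python3 -m pendant '[{"dp":[0,0,0.02],"rotation":[0,0,0],"jaw":0},{"dp":[0,0,0.02],"rotation":[0,0,0],"jaw":0}]' | grep -E "ee_pos|ft"
```

```text
ee_pos: [0.6537, 0.0184, 0.1306]
ft_force: [-1.1, 0.7, 5.8]
ee_pos: [0.6553, 0.0185, 0.1305]
ft_force: [-3.2, 0.6, 21.8]
```

The hard stop came at 22 N (0.1305, i.e. 9.5 mm below contact), so the spout is fully down. Now I'll rise, open and check the picture.

```bash
python3 -m pendant '[{"dp":[0,0,-0.37],"rotation":[0,0,0],"jaw":0},{"dp":[0,0,-0.37],"rotation":[0,0,0],"jaw":0.9},{"dp":[0,0,-0.37],"rotation":[0,0,0],"jaw":0.9},{"dp":[0,0,-0.37],"rotation":[0,0,0],"jaw":0.9},{"dp":[0,0,-0.37],"rotation":[0,0,0],"jaw":0.9},{"dp":[0,0,-0.37],"rotation":[0,0,0],"jaw":0.9},{"dp":[0,0,-0.37],"rotation":[0,0,0],"jaw":0.9},{"dp":[0,0,-0.37],"rotation":[0,0,0],"jaw":0.9}]'
python3 - <<'E'
import cv2,numpy as np
from bench import camera
from h import *
go(.6535,.0175,.13)
s=camera("side");W=pts(s);M=masks(s)["yellow"].copy();M[:,:255]=0;M[:,295:]=0;M[:165]=0;M[200:]=0
p=W[M];q=p[p[:,2]>.125];print("zmax",np.sort(q[:,2])[-10:].round(3))
cv2.imwrite("pics/up.png",cv2.resize(s["image"][120:220,215:335,::-1],(600,500),interpolation=cv2.INTER_NEAREST))
E
```

```text
time: 6.95
ee_pos: [0.653, 0.0184, 0.182]
eef_rot: [0.206, 0.979, 0.0, -0.0]
ft_force: [-0.5, -0.1, -0.3]
width: 0.0622
grip_force: 0.0
dp [-0.005 -0.004  0.347] ee [0.653  0.0184 0.182 ] F [-0.5 -0.1 -0.3] w 0.0622 g 0.0 t 6.95
zmax [0.158 0.158 0.158 0.158 0.158 0.158 0.159 0.159 0.159 0.16 ]
```

View pics/up.png

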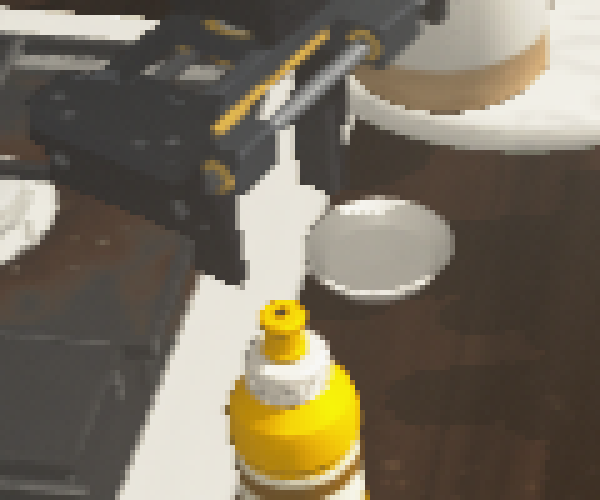

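The spout is shut: top z≈0.158 and foot against the collar at crop (282,355). The open fingers straddle the bottle axis, with tips at crop (240,283) and (330,190).

```bash
python3 - <<'E'
from bench import camera
from h import *
s=camera("side");W=pts(s)
for n,L in dict(near=[(261,v) for v in range(150,178,2)],far=[(278,v) for v in range(136,160,2)],body=[(248,v) for v in range(140,176,3)]).items():
    print(n,*[(u,v,*W[v,u].round(3).tolist()) for u,v in L],sep="\n")
E
```

```text
near
(261, 150, 0.646, 0.087, 0.302)
(261, 152, 0.645, 0.093, 0.302)
(261, 154, 0.645, 0.094, 0.298)
(261, 156, 0.645, 0.096, 0.294)
(261, 158, 0.646, 0.094, 0.288)
(261, 160, 0.646, 0.096, 0.285)
(261, 162, 0.659, 0.056, 0.246)
(261, 164, 0.659, 0.059, 0.244)
(261, 166, 0.658, 0.061, 0.24)
(261, 168, 0.659, 0.06, 0.234)
(261, 170, 0.659, 0.062, 0.23)
(261, 172, 0.66, 0.062, 0.225)
(261, 174, 0.66, 0.062, 0.219)
(261, 176, 0.661, 0.063, 0.214)
far
(278, 136, 0.625, 0.032, 0.297)
(278, 138, 0.624, 0.038, 0.296)
(278, 140, 0.636, -0.009, 0.256)
(278, 142, 0.637, -0.009, 0.251)
(278, 144, 0.637, -0.007, 0.247)
(278, 146, 0.638, -0.01, 0.239)
(278, 148, 0.639, -0.011, 0.233)
(278, 150, 0.639, -0.012, 0.226)
(278, 152, 0.64, -0.012, 0.221)
(278, 154, 0.639, -0.009, 0.218)
(278, 156, 0.641, -0.013, 0.209)
(278, 158, 0.704, -0.243, 0.014)
body
(248, 140, 0.669, 0.085, 0.322)
(248, 143, 0.667, 0.094, 0.322)
(248, 146, 0.665, 0.103, 0.322)
(248, 149, 0.662, 0.112, 0.322)
(248, 152, 0.661, 0.119, 0.321)
(248, 155, 0.662, 0.118, 0.313)
(248, 158, 0.663, 0.117, 0.305)
(248, 161, 0.668, 0.107, 0.289)
(248, 164, 0.668, 0.108, 0.283)
(248, 167, 0.784, -0.205, 0.004)
(248, 170, 0.782, -0.196, 0.0)
(248, 173, 0.778, -0.181, 0.002)
```

The gripper's dimensions are right, but the real tool is about 26.5 mm higher than reported. I'll grip the collar with the tips at a true height of 0.117 (reported 0.091).

```bash
python3 -m pendant '[{"dp":[0,0,0.3],"rotation":[0,0,0],"jaw":0.8},{"dp":[0,0,0.5],"rotation":[0,0,0],"jaw":0.8},{"dp":[0,0,0.607],"rotation":[0,0,0],"jaw":0.8},{"dp":[0,0,0.607],"rotation":[0,0,0],"jaw":0.8}]' 20
python3 -m pendant '[{"dp":[0,0,0],"rotation":[0,0,0],"jaw":0.45},{"dp":[0,0,0],"rotation":[0,0,0],"jaw":0.2},{"dp":[0,0,0],"rotation":[0,0,0],"jaw":0.2},{"dp":[0,0,0],"rotation":[0,0,0],"jaw":0.2},{"dp":[0,0,0],"rotation":[0,0,0],"jaw":0.2},{"dp":[0,0,0],"rotation":[0,0,0],"jaw":0.2}]' 20
```

```text
time: 7.55
ee_pos: [0.6526, 0.0184, 0.0904]
eef_rot: [0.206, 0.979, -0.0, -0.001]
ft_force: [1.0, -0.1, -0.4]
width: 0.0697
grip_force: 0.0
time: 8.3
ee_pos: [0.6532, 0.0182, 0.0913]
eef_rot: [0.206, 0.979, 0.0, 0.0]
ft_force: [-0.7, -0.7, 2.3]
width: 0.0372
grip_force: 20.0
```

```bash
python3 - <<'E'
from bench import camera
from h import *
s=camera("side");o=dict(np.load("side0.npz"))
for n,c in(("old",o),("new",s)):
    W=pts(c);M=masks(c)["yellow"].copy();M[:,:255]=0;M[:,295:]=0;M[:190]=0;M[245:]=0
    ys,xs=np.nonzero(M);print(n,M.sum(),xs.mean(),ys.mean(),xs.min(),xs.max(),ys.max())
    p=W[M];q=p[(p[:,2]>.01)&(p[:,2]<.095)];A=np.c_[2*q[:,:2],np.ones(len(q))];a=np.linalg.lstsq(A,(q[:,:2]**2).sum(1),rcond=None)[0];print(a[:2])
# tray geometry: outer corners at rim
t=dict(np.load("top0.npz"))
a,b,c_,d=[cast(t,*p,.024) for p in((299,213),(305,278),(484,261),(478,198))]
print("mid +x end",(a+b)/2,"dir",(a-d)/np.linalg.norm(a-d),(b-c_)/np.linalg.norm(b-c_))
W=pts(o)  # side: tray floor
m=(W[...,2]>.005)&(W[...,2]<.011)&(W[...,0]>.34)&(W[...,0]<.54)&(W[...,1]>-.08)&(W[...,1]<.1)
q=W[m];print(len(q),q.min(0),q.max(0))
for u,v in((335,258),(398,258),(345,195),(370,240),(390,200)):print(u,v,W[v,u].round(3))
go(.43,.0,.16)
E
```

```text
old 598 275.2307692307692 215.25083612040135 261 289 237
[0.65419467 0.01837358]
new 584 275.5068493150685 215.57191780821918 260 289 237
[0.65485651 0.01852338]
mid +x end [0.42795978 0.08095557] dir [-0.06549288  0.99785304] [-0.07641108  0.9970764 ]
2482 [ 0.35450695 -0.07997555  0.00500192] [0.51015966 0.0944087  0.01098392]
335 258 [0.501 0.094 0.008]
398 258 [0.357 0.078 0.011]
345 195 [ 0.499 -0.122  0.006]
370 240 [0.424 0.027 0.006]
390 200 [ 0.381 -0.115  0.008]
dp [ 1.313 -0.711 -0.459] ee [0.6532 0.0182 0.0913] F [-0.5 -0.9  3.4] w 0.037 g 20.008943625725806 t 8.35
```

The bottle didn't shift, so the side-view axis fit is accurate (y 0.0184 against 0.0182 from the grip). Next I'll lift and carry to tray x≈+0.11, which is (0.434, −0.009).

```bash
python3 -m pendant '[{"dp":[0,0,-0.1],"rotation":[0,0,0],"jaw":0.2},{"dp":[0,0,-0.3],"rotation":[0,0,0],"jaw":0.2},{"dp":[0,0,-0.4],"rotation":[0,0,0],"jaw":0.2},{"dp":[0,0,-0.4],"rotation":[0,0,0],"jaw":0.2}]' 25
python3 -m pendant '[{"dp":[0.15,-0.09,0],"rotation":[0,0,0],"jaw":0.2},{"dp":[0.35,-0.21,0],"rotation":[0,0,0],"jaw":0.2},{"dp":[0.6,-0.36,0],"rotation":[0,0,0],"jaw":0.2},{"dp":[0.8,-0.48,0],"rotation":[0,0,0],"jaw":0.2},{"dp":[0.95,-0.57,0],"rotation":[0,0,0],"jaw":0.2},{"dp":[1,-0.6,0],"rotation":[0,0,0],"jaw":0.2}]'
python3 -c "
from h import go;go(.434,-.009,.151)"
```

```text
time: 8.85
ee_pos: [0.6537, 0.0185, 0.1521]
eef_rot: [0.206, 0.979, 0.0, 0.001]
ft_force: [0.4, -0.2, -2.9]
width: 0.0368
grip_force: 25.0
time: 9.6
ee_pos: [0.478, -0.0036, 0.1503]
eef_rot: [0.206, 0.979, 0.0, -0.001]
ft_force: [0.8, -0.1, -2.7]
width: 0.0372
grip_force: 25.0
dp [ 0.254 -0.151 -0.005] ee [ 0.478  -0.0036  0.1503] F [ 0.8 -0.1 -2.7] w 0.0372 g 24.97985394365969 t 9.6
```

```bash
python3 -m pendant '[{"dp":[0.15,-0.09,0],"rotation":[0,0,0],"jaw":0.2},{"dp":[0.25,-0.15,0],"rotation":[0,0,0],"jaw":0.2},{"dp":[0.25,-0.15,0],"rotation":[0,0,0],"jaw":0.2},{"dp":[0.25,-0.15,0.15],"rotation":[0,0,0],"jaw":0.2},{"dp":[0.25,-0.15,0.26],"rotation":[0,0,0],"jaw":0.2},{"dp":[0.25,-0.15,0.31],"rotation":[0,0,0],"jaw":0.2},{"dp":[0.25,-0.15,0.31],"rotation":[0,0,0],"jaw":0.2}]'
python3 -m pendant '[{"dp":[0,0,0.01],"rotation":[0,0,0],"jaw":0.2},{"dp":[0,0,0.02],"rotation":[0,0,0],"jaw":0.2},{"dp":[0,0,0.02],"rotation":[0,0,0],"jaw":0.2}]'
python3 - <<'E'
from bench import camera
import cv2
s=camera("side");cv2.imwrite("pics/tray.png",cv2.resize(s["image"][130:280,300:440,::-1],(560,600),interpolation=cv2.INTER_NEAREST))
E
```

```text
time: 10.48
ee_pos: [0.4363, -0.009, 0.1042]
eef_rot: [0.206, 0.979, -0.0, -0.0]
ft_force: [-0.8, 0.4, -2.2]
width: 0.037
grip_force: 25.0
time: 10.85
ee_pos: [0.4362, -0.0089, 0.1016]
eef_rot: [0.206, 0.979, 0.0, 0.0]
ft_force: [-0.3, 0.4, -2.6]
width: 0.037
grip_force: 25.0
```

View pics/tray.png

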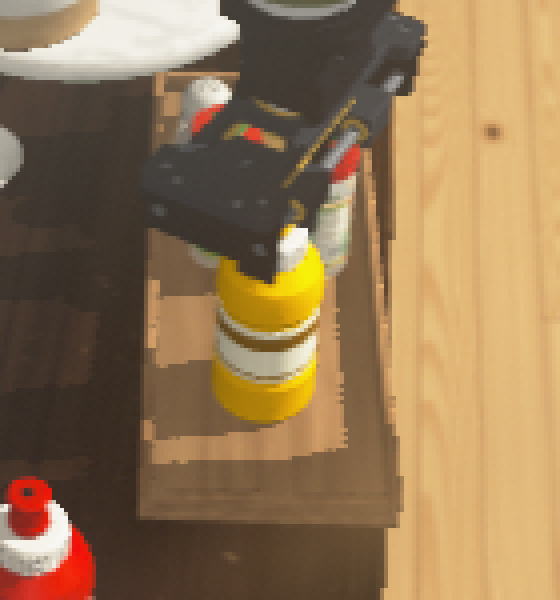

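The bottle, foot at crop (265,415), is centred in the empty half of the tray and just above the floor, clear of the jars at crop (330,230). I'll lower it until it touches.

```bash
python3 -m pendant '[{"dp":[0,0,0.007],"rotation":[0,0,0],"jaw":0.2},{"dp":[0,0,0.012],"rotation":[0,0,0],"jaw":0.2},{"dp":[0,0,0.012],"rotation":[0,0,0],"jaw":0.2}]' | grep -E "ee_pos|ft"
python3 -m pendant '[{"dp":[0,0,0.007],"rotation":[0,0,0],"jaw":0.2},{"dp":[0,0,0.007],"rotation":[0,0,0],"jaw":0.2}]' | grep -E "ee_pos|ft"
```

```text
ee_pos: [0.4361, -0.009, 0.0996]
ft_force: [0.0, -0.4, -2.1]
ee_pos: [0.4366, -0.0091, 0.0991]
ft_force: [-1.1, -1.2, 4.4]
```

Touched down (force went from −2 to +4 N). Now release and rise.

```bash
python3 -m pendant '[{"dp":[0,0,0],"rotation":[0,0,0],"jaw":0.75},{"dp":[0,0,0],"rotation":[0,0,0],"jaw":0.75},{"dp":[0,0,0],"rotation":[0,0,0],"jaw":0.75},{"dp":[0,0,0],"rotation":[0,0,0],"jaw":0.75},{"dp":[0,0,-0.1],"rotation":[0,0,0],"jaw":0.75},{"dp":[0,0,-0.4],"rotation":[0,0,0],"jaw":0.75},{"dp":[0,0,-0.8],"rotation":[0,0,0],"jaw":0.75},{"dp":[0,0,-0.85],"rotation":[0,0,0],"jaw":0.75}]'
python3 - <<'E'
from bench import camera
from h import *
s=camera("side");W=pts(s)
M=masks(s)["red"].copy();M[:,:285]=0;M[:,330:]=0;M[:245]=0;M[315:]=0
p=W[M];q=p[(p[:,2]>.01)&(p[:,2]<.095)];A=np.c_[2*q[:,:2],np.ones(len(q))];a=np.linalg.lstsq(A,(q[:,:2]**2).sum(1),rcond=None)[0];print(a[:2],np.sort(p[:,2])[-5:])
go(.5429,.2084,.20)
E
```

```text
time: 12.52
ee_pos: [0.4382, -0.0089, 0.2311]
eef_rot: [0.206, 0.979, 0.002, 0.003]
ft_force: [0.4, -0.3, -0.6]
width: 0.0653
grip_force: 0.0
[0.54292633 0.20823385] [0.15967071 0.16075461        nan        nan        nan]
dp [-0.058  1.608  0.204] ee [ 0.4376 -0.0089  0.2297] F [-0.3  0.3  0.3] w 0.0656 g 0.0 t 12.575
```

```bash
python3 -m pendant '[{"dp":[-0.03,0.3,0],"rotation":[0,0,0],"jaw":0.6},{"dp":[-0.03,0.65,0],"rotation":[0,0,0],"jaw":0.6},{"dp":[-0.03,1,0],"rotation":[0,0,0],"jaw":0.6},{"dp":[-0.03,1,0],"rotation":[0,0,0],"jaw":0.6}]' 25 | grep ee
python3 -m pendant '[{"dp":[-0.03,0.3,0],"rotation":[0,0,0],"jaw":0.6},{"dp":[-0.03,0.6,0],"rotation":[0,0,0],"jaw":0.6},{"dp":[-0.03,0.6,0.2],"rotation":[0,0,0],"jaw":0.6},{"dp":[-0.03,0.6,0.2],"rotation":[0,0,0],"jaw":0.6},{"dp":[-0.03,0.6,0.2],"rotation":[0,0,0],"jaw":0.6}]'
python3 -c "
from h import go;go(.5429,.2083,.111)"
```

```text
ee_pos: [0.5003, 0.1304, 0.2245]
eef_rot: [0.203, 0.979, -0.001, -0.001]
time: 13.7
ee_pos: [0.5412, 0.206, 0.197]
eef_rot: [0.207, 0.978, 0.0, 0.0]
ft_force: [0.6, 0.6, 2.0]
width: 0.052
grip_force: 0.0
dp [-0.004  0.019  0.573] ee [0.5412 0.206  0.197 ] F [0.6 0.6 2. ] w 0.052 g 0.0 t 13.7
```

```bash
python3 -m pendant '[{"dp":[-0.005,0.015,0.2],"rotation":[0,0,0],"jaw":0.6},{"dp":[-0.005,0.015,0.4],"rotation":[0,0,0],"jaw":0.6},{"dp":[-0.005,0.015,0.5],"rotation":[0,0,0],"jaw":0.6},{"dp":[-0.005,0.015,0.5],"rotation":[0,0,0],"jaw":0.6}]'
python3 - <<'E'
from h import *
go(.5429,.2083,.111)
import cv2
from bench import camera
s=camera("side");cv2.imwrite("pics/red.png",cv2.resize(s["image"][200:320,245:365,::-1],(600,600),interpolation=cv2.INTER_NEAREST))
E
```

```text
time: 14.2
ee_pos: [0.5426, 0.2083, 0.1213]
eef_rot: [0.206, 0.979, -0.0, -0.0]
ft_force: [0.4, 0.8, 1.6]
width: 0.0521
grip_force: 0.0
dp [-0.002  0.001  0.069] ee [0.5426 0.2083 0.1213] F [0.4 0.8 1.6] w 0.0521 g 0.0 t 14.2
```

View pics/red.png

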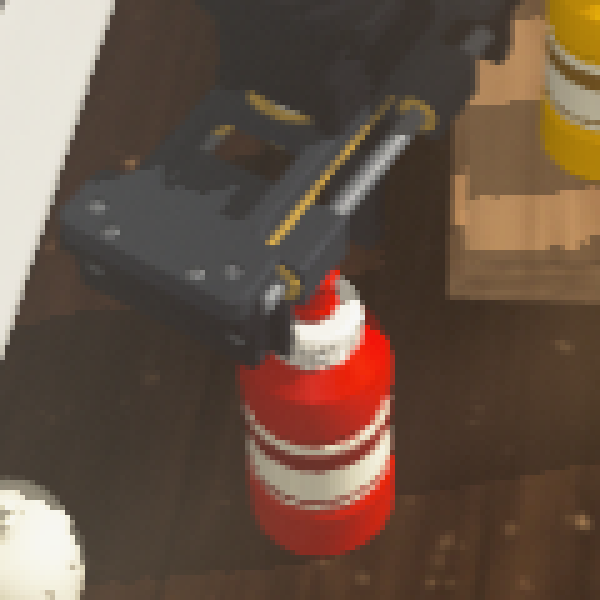

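The gripper straddles the red spout (crop 320,295), and the yellow bottle stands in the tray at top right. I'll descend the last 10 mm and pinch.

```bash
python3 -m pendant '[{"dp":[0,0,0.04],"rotation":[0,0,0],"jaw":0.6},{"dp":[0,0,0.067],"rotation":[0,0,0],"jaw":0.4},{"dp":[0,0,0.067],"rotation":[0,0,0],"jaw":0.3},{"dp":[0,0,0.067],"rotation":[0,0,0],"jaw":0.1},{"dp":[0,0,0.067],"rotation":[0,0,0],"jaw":0.1},{"dp":[0,0,0.067],"rotation":[0,0,0],"jaw":0.1},{"dp":[0,0,0.067],"rotation":[0,0,0],"jaw":0.1},{"dp":[0,0,0.067],"rotation":[0,0,0],"jaw":0.1}]' 25
```

```text
time: 15.25
ee_pos: [0.5427, 0.2086, 0.1113]
eef_rot: [0.206, 0.979, 0.0, 0.0]
ft_force: [-1.6, -2.1, 3.1]
width: 0.0201
grip_force: 24.7
```

```bash
python3 -m pendant '[{"dp":[0,0,-0.015],"rotation":[0,0,0],"jaw":0.1},{"dp":[0,0,-0.03],"rotation":[0,0,0],"jaw":0.1},{"dp":[0,0,-0.03],"rotation":[0,0,0],"jaw":0.1}]' | grep -vE "time|rot"
python3 -m pendant '[{"dp":[0,0,-0.015],"rotation":[0,0,0],"jaw":0.1},{"dp":[0,0,-0.025],"rotation":[0,0,0],"jaw":0.1},{"dp":[0,0,-0.025],"rotation":[0,0,0],"jaw":0.1}]' | grep -vE "time|rot"
```

```text
ee_pos: [0.5427, 0.2088, 0.1158]
ft_force: [-0.3, -1.2, 0.2]
width: 0.0198
grip_force: 24.7
ee_pos: [0.543, 0.2089, 0.1199]
ft_force: [-1.8, -1.8, 2.0]
width: 0.0198
grip_force: 24.8
```

```bash
python3 -m pendant '[{"dp":[0,0,-0.006],"rotation":[0,0,0],"jaw":0.1},{"dp":[0,0,-0.006],"rotation":[0,0,0],"jaw":0.1}]' | grep -vE "time|rot"
python3 - <<'E'
from bench import camera
from h import *
s=camera("side");W=pts(s)
M=masks(s)["red"].copy();M[:,:285]=0;M[:,330:]=0;M[:240]=0;M[315:]=0
ys,xs=np.nonzero(M);print(xs.min(),xs.max(),ys.min(),ys.max());p=W[M];p=p[p[:,2]>0]
q=p[(p[:,2]>.01)&(p[:,2]<.095)];A=np.c_[2*q[:,:2],np.ones(len(q))];a=np.linalg.lstsq(A,(q[:,:2]**2).sum(1),rcond=None)[0];print(a[:2],np.sort(p[:,2])[-5:])
E
```

```text
ee_pos: [0.5428, 0.2088, 0.1205]
ft_force: [-0.3, -1.5, 1.7]
width: 0.0197
grip_force: 24.8
293 323 255 310
[0.54333488 0.2084105 ] [0.15599213 0.15701146 0.15969076 0.16309252 0.16970816]
```

```bash
python3 -m pendant '[{"dp":[0,0,-0.006],"rotation":[0,0,0],"jaw":0.1},{"dp":[0,0,-0.006],"rotation":[0,0,0],"jaw":0.1}]' | grep -vE "time|rot"
python3 -m pendant '[{"dp":[0,0,0],"rotation":[0,0,0],"jaw":0.7},{"dp":[0,0,0],"rotation":[0,0,0],"jaw":0.7},{"dp":[0,0,0],"rotation":[0,0,0],"jaw":0.7},{"dp":[0,0,0],"rotation":[0,0,0],"jaw":0.7},{"dp":[0,0,-0.2],"rotation":[0,0,0],"jaw":0.7},{"dp":[0,0,-0.5],"rotation":[0,0,0],"jaw":0.7},{"dp":[0,0,-0.9],"rotation":[0,0,0],"jaw":0.7},{"dp":[0,0,-0.9],"rotation":[0,0,0],"jaw":0.7}]'
python3 - <<'E'
from bench import camera
from h import *
s=camera("side");W=pts(s);M=masks(s)
for k,b in dict(red=(285,330,235,315),yellow=(340,395,150,245)).items():
    m=np.zeros(W.shape[:2],bool);m[b[2]:b[3],b[0]:b[1]]=1;p=W[m&M[k]];p=p[p[:,2]>0]
    q=p[(p[:,2]>.015)&(p[:,2]<.1)];A=np.c_[2*q[:,:2],np.ones(len(q))];a=np.linalg.lstsq(A,(q[:,:2]**2).sum(1),rcond=None)[0]
    z=np.sort(p[:,2]);print(k,a[:2].round(4),z[-8:].round(3),"spout xy",np.median(p[p[:,2]>z[-15]],0).round(3))
cv2.imwrite("pics/end.png",cv2.resize(s["image"][130:330,230:430,::-1],(600,600),interpolation=cv2.INTER_NEAREST))
E
```

```text
ee_pos: [0.5427, 0.2088, 0.1212]
ft_force: [-0.6, -2.0, 1.7]
width: 0.0204
grip_force: 24.8
time: 17.55
ee_pos: [0.5448, 0.2096, 0.2614]
eef_rot: [0.206, 0.979, 0.003, 0.003]
ft_force: [0.5, 0.4, -1.0]
width: 0.0608
grip_force: 0.0
red [0.543  0.2081] [0.169 0.169 0.169 0.169 0.169 0.169 0.169 0.17 ] spout xy [0.541 0.211 0.169]
yellow [ 0.4382 -0.0561] [0.166 0.166 0.166 0.166 0.166 0.166 0.166 0.168] spout xy [ 0.436 -0.007  0.166]
```

View pics/end.png

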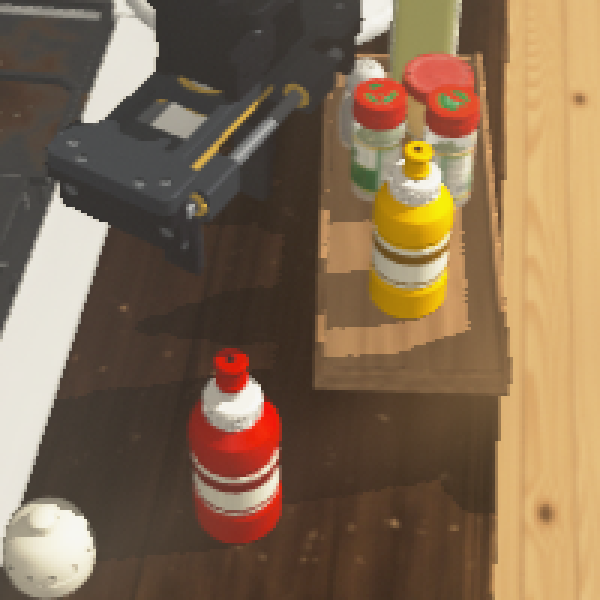

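The red spout (crop 231,358) is up at z≈0.169 with the bottle unmoved. The yellow bottle stands upright in the tray with its spout shut (top at 0.166, expected 0.165). Everything else looks in place, so I'm handing in.

```bash
python3 -c "
from bench import r;print(r.close_job())"
```

```text
the job is handed in; nothing more can be done
None
```

The job is handed in: I snapped the yellow spout shut before lifting, set the bottle upright in the empty half of the oak tray, and pulled the red spout fully open with that bottle still where it stood; the last picture showed nothing else disturbed.

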